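# Open the curing box

### The job

The cap in the UV curing box is done. Press down the box's release tab so that the lid springs up, then push the lid right back from underneath until it rests open on its back stops by itself. Use the fingertips only and do not grip the lid; keep off the round start button, leave the cap in its nest, and do not disturb the things lying round the box.

Things in the scene. Friction and masses are not known exactly. Their poses are not given: they have to be found in the camera images.
- curing_box: Grey curing box, fixed to the bench: chamber 120 (x) x 160 (y) mm, walls 72 mm high, lid with see-through amber window; in front (-x) a console 50 mm deep, 160 wide, 40 high with the release tab and, right of it seen from the robot, the round start button. Origin on the bench under the chamber's middle; x points from console to hinge, y along the hinge, z up.
- tab_press (a point): Near the middle of the release tab's top: ribbed dark steel, 36 (x) x 34 mm (y), level, 94 mm in front of the box's origin, 22 mm left of it, 56 mm up. Pressed straight down: lets the lid go after about 2.7 mm (5 N), stop at 5.7 mm (8 N); springs back when left. The hook that holds the closed lid stands 20 mm behind this point and 24 mm higher.
- release_tab (a joint): Release tab, rad: 0 at rest, lets the lid go at about 0.12, stop at 0.26.
- lid_edge (a point): Middle of the lower front edge of the lid (the edge away from the hinge), moves with the lid; the lid is 10 mm thick and 154 mm wide, and this edge lies 122 mm in front of the hinge axis and 4 mm below it when shut. Closed, it lies 58 mm in front of the box's origin, 72 mm up.
- lid_hinge (a point): Middle of the lid's hinge axis at the back of the box, 64 mm behind the box's origin and 76 mm up; the axis runs along the box's y.
- lid (a joint): Lid angle, rad: 0 shut, 1.57 upright, 1.95 on its back stops. When the tab is pressed two spring pins lift it to about 0.65 and hold it there (front edge 75 mm higher). From there it moves easily (0.2 kg, damped hinge, under 3 N at the edge): let go short of upright it sinks back to 0.65, past upright it falls gently back on its stops.
- nest_floor (a point): Middle of the floor of the nest inside the box, 40 mm up: a recess 6 mm deep, 51 mm across, in a block 64 mm square.
- cap_center (a point): Middle of the cap that lies in the nest: perforated light metal cap, 48 mm across, 13 mm high, loose. Its top is 53 mm up, below the box's rim.
- cap: The same cap; origin in the middle of its underside, z up.
- start_button (a joint): Round start button, 18 mm across, on the console 45 mm right of the box's centre line and 86 mm in front of its origin; m, 0 out, 0.004 fully pressed. Not to be pressed.
- caliper: Bystander: vernier caliper lying on the bench left of the box, 206 mm long, 9 mm high; origin under its middle.
- screw_jar: Bystander: clear jar of screws with black lid, 58 mm across, 75 mm high, behind and left of the box; origin under its middle.
- spare_cap: Bystander: a cap like the one in the box (48 mm across, 13 mm high) on the bench right of the box; origin under its middle.
- brush: Bystander: small brush, 166 mm long, 8 mm high, lying near the front edge of the bench; origin under its middle.

How it is judged:
On the way, in this order (a step that is already met when the one before it is completed fails the run):
1. the tab has let the lid go and the lid has sprung up to its half-open rest, untouched (value of joint lid between 0.45 and 0.9 rad and contact force between the fingers and lid below 0.5 N), for 0.2 s.
2. the lid is pushed right back (value of joint lid above 1.8 rad), for 0.2 s.
At the end, for the whole second after the job is handed in: The lid stands open past 1.8 rad (full stop 1.95), at rest and untouched; the tab has sprung back; the cap still lies in its nest (within 6 mm of the centre, flat on the floor) (value of joint lid above 1.8 rad and velocity of joint lid below 0.2 rad/s and value of joint release_tab below 0.06 rad and horizontal distance between cap_center and nest_floor below 0.006 m and z of cap in the frame of nest_floor below 0.003 m and linear speed of cap below 0.02 m/s).
It fails at once if the start button is pressed (value of joint start_button above 0.002 m).
It fails at once if the lid is gripped between the fingers (its top and underside squeezed at once) (contact force between each of lid_c0, lid_c1 and the fingers above 2 N).
It fails at once if the cap is lifted or knocked out of its nest (distance of cap_center from where it was at the start of the episode above 0.008 m).
It fails at once if the caliper, screw jar, spare cap or brush is moved or picked up (distance of any of caliper, screw_jar, spare_cap, brush from where it was at the start of the episode above 0.02 m).
It also fails if it takes over 42 s, if anything falls off the work surface, if the arm or the gripper's body presses on something with over 40 N, if the wrist force passes 120 N, or if a joint passes its speed limit or range.

### The arm

A 7-joint arm with a two-finger parallel gripper is mounted at the origin on a cart in front of the work surface, level with it; the furniture and walls round the work are solid. World frame = base frame: x ahead of the robot, y to its left, z up, the work surface at z = 0. Lengths are in m, angles in rad, forces in N, time in s.
With the tool pointing down it reaches from about 0.4 to 0.9 m from the base axis. Payload 5.5 kg.
Tool frame: the origin (TCP) lies on the centre line of the jaws, within the pads' length; the fingertips stand 8 mm ahead of it and the grasp point (between the pads) lies 11 mm behind it; z points along the fingers, y is the direction in which the jaws open and shut (so a half turn about z gives the same grasp; the last joint's range is limited). The gripper opens to 92 mm and grips with 3 to 60 N. Pads are 19 mm wide; open, the fingers measure 130 mm over their backs; the gripper's body (75 mm by 190 mm) begins 47 mm behind the grasp point.
Start: joints at [-1.073, 0.501, -0.427, 1.55, 0.221, 1.138, -0.21], TCP at [0.151, 0.632, 0.235] pointing down, gripper open.
Joint ranges: [-2.88, 2.88], [-0.31, 2.03], [-1.54, 1.56], [0.2, 2.42], [-1.41, 4.55], [0.19, 2.02], [-2.57, 2.57]. Speed limits (rad/s): [2.57, 2.57, 3.14, 3.14, 3.14, 3.14, 3.14].

### API

Orientations are given as a unit quaternion [x, y, z, w].
In Python, from workcell import status, snapshot, workorder gives the robot as it stands.
- The arm moves only by the shell command python3 -m creep 'ROWS' [FORCE]. ROWS is a JSON object of lists of equal length, an entry for each row: "offset": the shift along the tool's x, y, z in cm, a list of three; "yaw": the turn about the tool's z in rad; "hand": the finger opening in cm, from 0 to 9.18. A call has 1 to 12 rows; each row shifts and turns the commanded pose from where the row before left it, along the tool's axes as they then stand; what a row does not reach is not made up. A row lasts 1/12 s, in which the tool goes at most 41.7 mm and 7.16 degrees, less where a joint would pass 70% of its speed; a pose out of reach is approached as far as the arm can. A call is refused whole if a number of a shift passes 4.17 or a number of a turn 0.125, either way. A call with a gripper value outside its range is refused whole. The fingers move at their own pace and stop on an object; FORCE is the grip in N (left out, the last holds). Time passes only in rows, so rows that do not move let the fingers close. It gives the time, the measured TCP pose, the force and the opening at its end, in the units of the state.
- status.get_state(): the state, without advancing time (a new reading comes with each control period).
- snapshot(name): name is "side" or "top"; returns a dict with "img" (420x560x3 uint8, red, green, blue), "z_map" (420x560 float32, m along the optical axis (not along the pixel's ray), 0 where there is no reading), "fx", "fy", "cx", "cy" (pixels), "k1" (the pictures are not rectified: a ray, as slopes to the right and down, at radius r is drawn at 1 + k1 r^2 times it, then the intrinsics apply), "R" (3x3) and "t" (3): a world point X has camera coordinates R X + t. Camera axes: x right, y down, z forward; pixel columns grow to the right and rows downward; lengths in m; the calibration is good to about 2 mm. A picture is of the moment at which its call begins.
- workorder.close_job(): hands the job in, once; it reports no verdict.
The state is a dict: "t": time; "joint_pos": joint angles; "joint_velocities": joint speeds; "joint_efforts": joint torques, N m; "ee_pos": TCP position; "tcp_rot": TCP orientation; "ft_force": force on the tool from outside, world axes, zero at the start; "torque": the same for the moment, N m; "finger_gap": finger opening in m.
Only numpy, scipy, OpenCV 4.12 (cv2) and the standard library are available. Lean on these libraries where they do the work, as an engineer would, in place of code of your own. Each camera call takes 0.05 s, during which the arm holds its last target. There are 200 camera calls.

## Working session

There is one attempt and no reset: what is moved stays moved. The work goes in short steps, Python scripts to look and compute and a shell command to move; the robot and the scene stay as the last step left them, time stands still between calls to the robot, and variables do not carry over. Pictures are saved under pics/ and viewed, about 8 in all and at most 12, crops included, and the job is handed in when it is done.

```bash
mkdir -p pics; cat > h.py <<'E'
import numpy as np,cv2
from workcell import status,snapshot,workorder
def pts(s):
    h,w=s["z_map"].shape
    u,v=np.meshgrid(np.arange(w),np.arange(h))
    K=np.array([[s["fx"],0,s["cx"]],[0,s["fy"],s["cy"]],[0,0,1]])
    n=cv2.undistortPoints(np.stack([u,v],-1).reshape(-1,1,2).astype(np.float64),K,np.array([s["k1"],0,0,0.])).reshape(h,w,2)
    z=s["z_map"][...,None]
    P=np.concatenate([n*z,z],-1)
    return (P-np.array(s["t"]))@np.array(s["R"])
E
python3 - <<'E'
from h import *
for n in("top","side"):
    s=snapshot(n); cv2.imwrite(f"pics/{n}0.png",s["img"][...,::-1]); np.savez(f"{n}0.npz",**s)
    print(n,s["fx"],s["k1"],-np.array(s["R"]).T@s["t"])
print(status.get_state())
E
```

```text
top 412.94693664169876 0.0053672585335816 [0.42108018 0.03080054 1.14747032]
side 520.8437728190404 -0.1928215059318515 [0.63923559 1.31612507 1.22592695]
{'t': 0.1, 'joint_pos': array([-1.07281131,  0.50176903, -0.42682894,  1.55136131,  0.22079297,
        1.1383246 , -0.21031136]), 'joint_velocities': array([-0.00084179, -0.00314832, -0.00029973, -0.00300069,  0.00048522,
        0.00165565, -0.0032424 ]), 'joint_efforts': array([-1.12713390e-02, -5.67879617e+01, -5.83878323e+00, -2.79918176e+01,
       -6.91272528e-02,  2.40245898e-02,  4.17979038e-05]), 'ee_pos': array([0.1510875, 0.6315402, 0.233768 ]), 'tcp_rot': array([ 1.17095216e-01,  9.93120282e-01, -8.92135173e-04, -1.42589590e-04]), 'ft_force': array([-0.2314917 , -0.89369389,  0.85419949]), 'torque': array([ 0.02778874,  0.04232276, -0.03751935]), 'finger_gap': 0.09184811080945648}
```

View pics/top0.png

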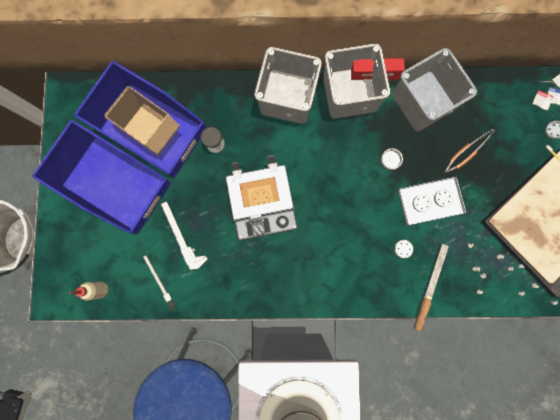

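View pics/side0.png

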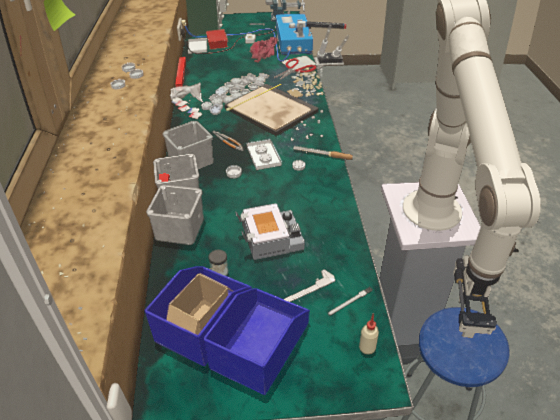

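The top view shows the box lid at about (228–292, 165–222) with the console below it: tab at about (258, 228), button at about (282, 222). The caliper is at (185, 238), brush (158, 280), jar (212, 138). In the side view the box is at (268, 230) and the arm hangs over the stool.

```bash
python3 - <<'E'
from h import *
s=dict(np.load("top0.npz")); P=pts(s)
c=cv2.resize(s["img"][140:260,200:320][...,::-1],(600,600),interpolation=cv2.INTER_CUBIC); cv2.imwrite("pics/c0.png",c)
hsv=cv2.cvtColor(s["img"],cv2.COLOR_RGB2HSV)
m=np.zeros(P.shape[:2],bool); m[140:245,215:305]=1
Z=P[...,2]
for lo,hi,n in((.076,.092,"lid"),(.034,.046,"console"),(.05,.062,"tab")):
    q=m&(Z>lo)&(Z<hi)
    k,lab,st,_=cv2.connectedComponentsWithStats(q.astype(np.uint8))
    q=lab==1+np.argmax(st[1:,4])
    X=P[q]; r=cv2.minAreaRect((X[:,:2]*1000).astype(np.float32)); print(n,q.sum(),r,np.median(X[:,2]),st[1:].tolist()[:6])
    print(cv2.boxPoints(r).tolist())
E
```

```text
lid 2666 ((602.4481201171875, 98.69235229492188), (155.6308135986328, 156.07815551757812), 10.565642356872559) 0.08062741286078337 [[217, 141, 1, 1, 1], [215, 142, 2, 2, 2], [227, 157, 66, 65, 2666]]
[[511.64263916015625, 161.13992309570312], [540.2614135742188, 7.708013534545898], [693.2536010742188, 36.244781494140625], [664.6348266601562, 189.67669677734375]]
console 480 ((520.7537841796875, 56.21985626220703), (50.38192367553711, 106.29608154296875), 10.6846923828125) 0.03942745711153976 [[215, 140, 9, 10, 17], [258, 209, 39, 27, 480], [236, 218, 21, 21, 275]]
[[486.1457214355469, 103.77593231201172], [505.85345458984375, -0.6772327423095703], [555.36181640625, 8.663780212402344], [535.6541137695312, 113.116943359375]]
tab 173 ((507.43682861328125, 103.5167465209961), (37.768653869628906, 35.044551849365234), 10.263397216796875) 0.055401275241811945 [[215, 140, 7, 8, 13], [290, 209, 3, 1, 3], [280, 211, 2, 1, 2], [284, 210, 3, 1, 3], [269, 213, 3, 1, 3], [274, 212, 4, 1, 4]]
[[485.732666015625, 117.39395904541016], [491.9766845703125, 82.91014862060547], [529.1409912109375, 89.63953399658203], [522.89697265625, 124.12334442138672]]
```

View pics/c0.png

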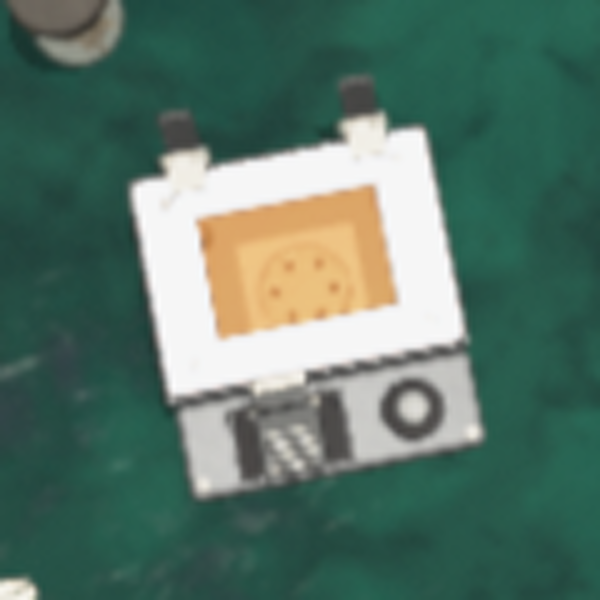

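```bash
python3 - <<'E'
from h import *
a=np.radians(10.56); X=np.array([np.cos(a),np.sin(a)]); Y=np.array([-X[1],X[0]])
O=np.array([.6011,.0985])
s=dict(np.load("top0.npz")); P=pts(s); Q=P[...,:2]-O
bx=(Q@X)*1000; by=(Q@Y)*1000; z=P[...,2]*1000
ok=(abs(by)<84)&(bx>-116)&(bx<-52)&(z>20)
for lo in range(-116,-52,6):
    print(lo,[int(np.max(z[(ok&(bx>=lo)&(bx<lo+6)&(by>=c)&(by<c+6))],initial=0)) for c in range(-84,84,6)])
f=(abs(by)<77)&(abs(by)>30)&(z>72)&(z<92)
print("lid front bx",np.percentile(bx[f&(bx<0)],[0,1,3]),"lid sides",np.percentile(by[(z>74)&(z<92)&(abs(bx)<40)&(abs(by)<95)],[.5,99.5]))
tall=(z>60)&(P[...,0]>.1)&(P[...,0]<.9)&(P[...,1]<.75)&(P[...,1]>-.2)
k,l,st,_=cv2.connectedComponentsWithStats(tall.astype(np.uint8))
for i in range(1,k):
    if st[i,4]>25: q=P[l==i]; print(q.min(0).round(3),q.max(0).round(3))
E
```

```text
-116 [39, 39, 39, 42, 37, 39, 35, 39, 38, 36, 40, 41, 40, 41, 37, 36, 41, 39, 53, 37, 39, 35, 40, 38, 38, 37, 38, 0]
-110 [37, 43, 40, 42, 40, 41, 47, 46, 41, 44, 41, 42, 43, 41, 57, 55, 58, 60, 60, 56, 55, 40, 43, 41, 41, 44, 44, 0]
-104 [38, 39, 41, 43, 50, 55, 52, 53, 47, 43, 38, 41, 42, 41, 53, 59, 60, 57, 55, 58, 56, 44, 41, 40, 42, 41, 41, 43]
-98 [36, 40, 42, 40, 54, 60, 60, 56, 54, 49, 42, 43, 42, 42, 55, 57, 59, 58, 58, 60, 55, 41, 40, 43, 42, 41, 38, 37]
-92 [38, 42, 43, 50, 53, 65, 60, 60, 52, 39, 41, 40, 41, 46, 51, 59, 57, 58, 56, 59, 55, 42, 41, 41, 39, 40, 41, 38]
-86 [40, 39, 42, 48, 55, 60, 63, 62, 52, 40, 43, 40, 41, 41, 58, 58, 57, 57, 60, 59, 55, 41, 42, 40, 41, 40, 41, 39]
-80 [35, 42, 43, 38, 51, 54, 54, 54, 52, 42, 42, 41, 51, 44, 54, 81, 80, 81, 80, 78, 56, 42, 51, 41, 41, 43, 43, 0]
-74 [39, 40, 43, 40, 41, 49, 51, 48, 40, 42, 42, 42, 50, 42, 50, 80, 82, 81, 80, 81, 51, 41, 52, 41, 41, 43, 40, 40]
-68 [37, 50, 58, 53, 41, 49, 57, 71, 50, 67, 52, 61, 65, 55, 65, 78, 77, 79, 77, 79, 65, 74, 55, 72, 54, 68, 75, 53]
-62 [68, 83, 85, 83, 84, 81, 85, 82, 81, 84, 83, 83, 79, 84, 84, 84, 86, 88, 81, 81, 83, 80, 86, 82, 83, 84, 82, 69]
-56 [80, 82, 82, 83, 83, 85, 83, 85, 84, 83, 82, 84, 82, 82, 84, 81, 80, 84, 81, 80, 80, 84, 81, 84, 83, 82, 83, 68]
lid front bx [-584.96825861 -571.78594494 -560.76631924] lid sides [-77.24178921  77.00091541]
[0.421 0.031 0.06 ] [0.9   0.563 1.147]
[0.421 0.031 0.06 ] [0.9   0.422 1.147]
[ 0.421 -0.059  0.06 ] [0.899 0.105 1.147]
[ 0.421 -0.2    0.06 ] [0.9   0.031 1.147]
[0.421 0.031 0.06 ] [0.877 0.496 1.147]
[0.421 0.031 0.06 ] [0.777 0.662 1.147]
[0.421 0.031 0.06 ] [0.776 0.254 1.147]
[0.421 0.009 0.06 ] [0.693 0.187 1.147]
[0.322 0.031 0.06 ] [0.421 0.555 1.147]
[0.115 0.031 0.227] [0.421 0.589 1.147]
```

```bash
python3 -m creep '{"offset":[[0,0,-1],[0,0,-1],[0,0,-1],[0,0,-1],[0,0,0],[0,0,0]],"yaw":[-0.105,-0.105,-0.105,-0.104,0,0],"hand":[0,0,0,0,0,0]}' 10
python3 -m creep '{"offset":[[-1.2,-2.8,0],[-1.2,-2.8,0],[-1.2,-2.8,0],[-1.2,-2.8,0],[-1.2,-2.8,0],[-1.2,-2.8,0],[-1.2,-2.8,0],[-1.2,-2.8,0],[-1.2,-2.8,0],[-1.2,-2.8,0],[0,0,0],[0,0,0]],"yaw":[0,0,0,0,0,0,0,0,0,0,0,0],"hand":[0,0,0,0,0,0,0,0,0,0,0,0]}'
cat >> h.py <<'E'
from scipy.spatial.transform import Rotation as Ro
a=np.radians(10.56); X=np.array([np.cos(a),np.sin(a),0]); Y=np.array([-X[1],X[0],0]); O=np.array([.6011,.0985,0])
def box(): # TCP in box frame, mm
    s=status.get_state(); p=s["ee_pos"]-O; r=Ro.from_quat(s["tcp_rot"]).as_matrix()
    print("t",s["t"],"box mm",(np.array([p@X,p@Y,p[2]])*1000).round(1),"toolY deg",np.degrees(np.arctan2(r[1,1],r[0,1])).round(2),"F",s["ft_force"].round(1),"gap",s["finger_gap"])
E
python3 -c "from h import *; box()"
```

```text
t: 0.6
ee_pos: [0.1513, 0.6322, 0.2746]
tcp_rot: [-0.09, 0.996, 0.0, -0.0]
ft_force: [0.8, 0.3, -0.2]
finger_gap: 0.0565
t: 1.6
ee_pos: [0.3216, 0.3767, 0.2739]
tcp_rot: [-0.088, 0.996, -0.001, -0.0]
ft_force: [-0.9, 0.4, 0.5]
finger_gap: 0.0007
t 1.6 box mm [-223.8  324.7  273.9] toolY deg 100.13 F [-0.9  0.4  0.5] gap 0.0007275874266983441
```

```bash
python3 -m creep '{"offset":[[-1.26,-3.03,0],[-1.26,-3.03,0],[-1.26,-3.03,0],[-1.26,-3.03,0],[-1.26,-3.03,0],[-1.26,-3.03,0],[-1.26,-3.03,0],[-1.26,-3.03,0],[-1.26,-3.03,0],[-1.26,-3.03,0],[0,0,0],[0,0,0]],"yaw":[-0.007,0,0,0,0,0,0,0,0,0,0,0],"hand":[0,0,0,0,0,0,0,0,0,0,0,0]}'
python3 -m creep '{"offset":[[0,0,3],[0,0,3],[0,0,3],[0,0,3],[0,0,3],[0,0,2.6],[0,0,0],[0,0,0]],"yaw":[0,0,0,0,0,0,0,0],"hand":[0,0,0,0,0,0,0,0]}'
python3 - <<'E'
from h import *
box(); s=snapshot("top"); P=pts(s); cv2.imwrite("pics/c1.png",cv2.resize(s["img"][140:260,200:320][...,::-1],(600,600),interpolation=cv2.INTER_CUBIC))
s=snapshot("side"); cv2.imwrite("pics/s1.png",cv2.resize(s["img"][170:290,190:350][...,::-1],(800,600),interpolation=cv2.INTER_CUBIC))
E
```

```text
t: 2.6
ee_pos: [0.502, 0.1046, 0.2739]
tcp_rot: [-0.093, 0.996, 0.0, -0.001]
ft_force: [-0.6, 0.5, 0.4]
finger_gap: 0.0005
t: 3.27
ee_pos: [0.4995, 0.1072, 0.0976]
tcp_rot: [-0.097, 0.995, 0.0, -0.002]
ft_force: [0.1, 0.1, 0.6]
finger_gap: 0.0003
t 3.2667 box mm [-98.3  27.1  97.6] toolY deg 101.09 F [0.1 0.1 0.6] gap 0.0002533673418059784
```

View pics/s1.png

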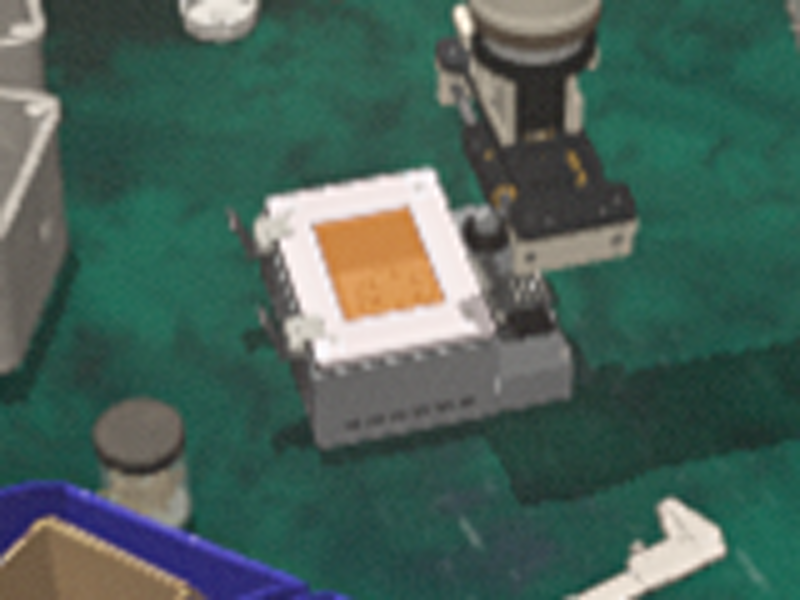

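The side crop shows the closed gripper over the console in front of the lid, at about (570, 240), just above the tab at (530, 300). The lid is still shut.

```bash
python3 -m creep '{"offset":[[0,-0.5,0.6],[0,0,0.6],[0,0,0.6],[0,0,0.6],[0,0,0],[0,0,0]],"yaw":[0,0,0,0,0,0],"hand":[0,0,0,0,0,0]}'
python3 -c "from h import *; box()"
```

```text
t: 3.87
ee_pos: [0.502, 0.1002, 0.0742]
tcp_rot: [-0.095, 0.995, -0.0, -0.001]
ft_force: [0.3, -0.3, -0.3]
finger_gap: 0.0002
t 3.8667 box mm [-97.1  19.9  74.2] toolY deg 100.95 F [ 0.3 -0.3 -0.3] gap 0.0002070979334710633
```

```bash
python3 -m creep '{"offset":[[0,0.2,0.5],[0,0,0.4],[0,0,0.3],[0,0,0.2],[0,0,0],[0,0,0]],"yaw":[-0.005,0,0,0,0,0],"hand":[0,0,0,0,0,0]}'
python3 - <<'E'
from h import *
box(); s=snapshot("side"); P=pts(s); Q=P-O; bx=Q@X*1e3; by=Q@Y*1e3; z=P[...,2]*1e3
m=(abs(by)<70)&(bx>-65)&(bx<50)&(z>60)&(z<112); print("lid z front",np.median(z[m&(bx<-30)]),"pts",m.sum())
E
```

```text
t: 4.37
ee_pos: [0.5013, 0.1025, 0.0611]
tcp_rot: [-0.098, 0.995, -0.0, -0.001]
ft_force: [-5.2, -0.4, 10.6]
finger_gap: 0.0005
t 4.3667 box mm [-97.4  22.3  61.1] toolY deg 101.27 F [-5.2 -0.4 10.6] gap 0.0004542252013342623
lid z front 72.26204270482712 pts 330
```

```bash
python3 - <<'E'
from h import *
s=snapshot("side"); cv2.imwrite("pics/s2.png",cv2.resize(s["img"][170:290,190:350][...,::-1],(800,600),interpolation=cv2.INTER_CUBIC)); box()
E
```

```text
t 4.4667 box mm [-97.4  22.2  61.1] toolY deg 101.27 F [-5.3 -0.2 11.1] gap 0.00029780289111446304
```

View pics/s2.png

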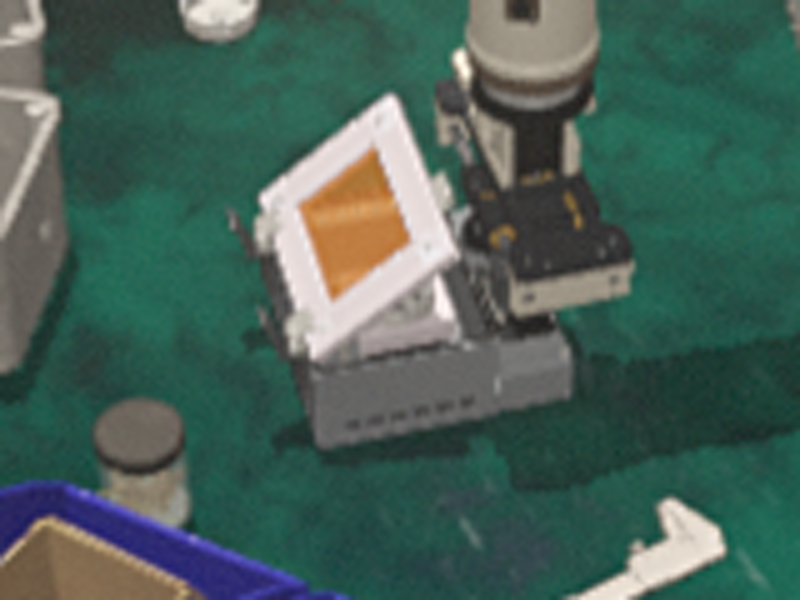

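The lid has sprung to half open, front edge from about (390, 100) to (460, 255). It is clear of the gripper, and the cap is visible in its nest. Next: lift off the tab, centre the tool and open the fingers.

```bash
python3 -m creep '{"offset":[[0,0,-0.6],[0.5,0,-1.5],[0.5,0,-1.7],[0,-0.7,-1.7],[0,-0.8,-1.7],[0,-0.7,0],[0,0,0],[0,0,0],[0,0,0],[0,0,0]],"yaw":[0.01,0,0,0,0,0,0,0,0,0],"hand":[0,0,0,0,0,7,7,7,7,7]}'
python3 - <<'E'
from h import *
box()
for n in("top","side"):
    s=snapshot(n); P=pts(s); Q=P-O; bx=Q@X*1e3; by=Q@Y*1e3; z=P[...,2]*1e3
    hsv=cv2.cvtColor(s["img"],cv2.COLOR_RGB2HSV)
    m=(hsv[...,1]<40)&(hsv[...,2]>190)&(abs(by)<75)&(bx>-50)&(bx<60)&(z>85)
    f=np.polyfit(bx[m],z[m],1); print(n,m.sum(),"angle",-np.arctan(f[0]),"frontmost",np.percentile(bx[m],2),"top z",np.percentile(z[m],98))
E
```

```text
t: 5.3
ee_pos: [0.4955, 0.0792, 0.1316]
tcp_rot: [-0.093, 0.996, 0.0, -0.001]
ft_force: [-0.0, -0.5, 0.4]
finger_gap: 0.0293
t 5.3 box mm [-107.4    0.4  131.6] toolY deg 100.71 F [-0.  -0.5  0.4] gap 0.029282225463288278
top 742 angle 0.629442711503231 frontmost -30.770710404829597 top z 149.48367146919537
side 700 angle 0.6287886737361377 frontmost -35.171662171102554 top z 156.10494611807482
```

```bash
python3 -m creep '{"offset":[[-1.5,0,0],[-1.5,0,0],[-1.5,0,0],[-0.9,0,0],[0,0,0],[0,0,0],[0,0,0]],"yaw":[0,0,0,0,0,0,0],"hand":[7,7,7,7,7,7,7]}'
python3 -m creep '{"offset":[[-0.5,0,-0.2],[-0.5,0,-0.4],[-0.5,0,-0.4],[-0.5,0,-0.4],[-0.5,0,-0.4],[-0.5,0,-0.4],[0,0,0],[0,0,0]],"yaw":[0,0,0,0,0,0,0,0],"hand":[7,7,7,7,7,7,7,7]}'
python3 - <<'E'
from h import *
box(); s=snapshot("side"); cv2.imwrite("pics/s3.png",cv2.resize(s["img"][150:290,170:350][...,::-1],(800,600),interpolation=cv2.INTER_CUBIC))
E
```

```text
t: 5.98
ee_pos: [0.5488, 0.0889, 0.1321]
tcp_rot: [-0.093, 0.996, 0.0, -0.001]
ft_force: [-0.7, -1.2, -0.3]
finger_gap: 0.0702
t: 6.65
ee_pos: [0.5794, 0.096, 0.1564]
tcp_rot: [-0.093, 0.996, 0.001, 0.0]
ft_force: [-5.4, 2.7, 5.8]
finger_gap: 0.0701
t 6.65 box mm [-21.8   1.5 156.4] toolY deg 100.72 F [-5.4  2.7  5.8] gap 0.07010513040800592
```

View pics/s3.png

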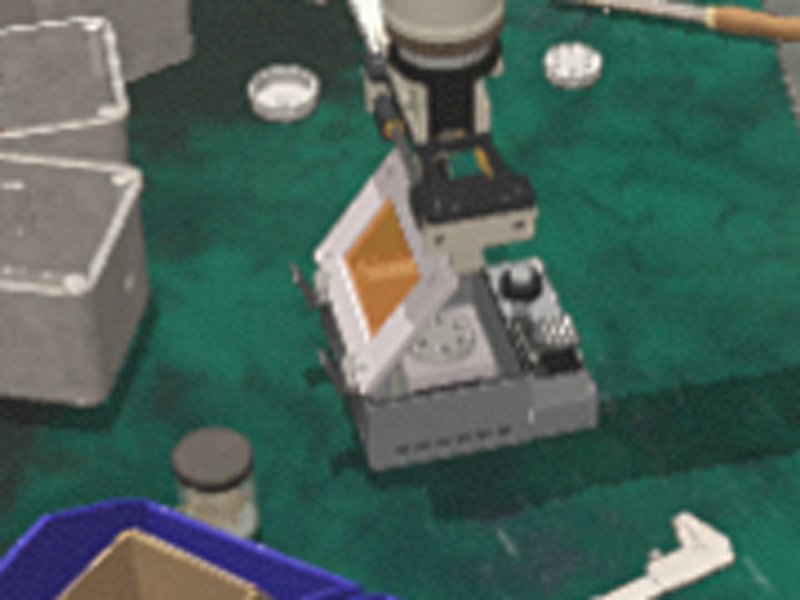

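The lid is at about 0.9 rad, its edge at about (450, 280) against the back of the fingers. The cap is still in its nest and the gripper body is clear.

```bash
python3 -m creep '{"offset":[[-0.6,0,-0.4],[-0.6,0,-0.4],[-0.6,0,-0.4],[-0.6,0,-0.4],[-0.6,0,-0.3],[-0.7,0,-0.2],[-0.7,0,-0.2],[-0.7,0,-0.2],[-0.7,0,-0.1],[-0.7,0,0],[0,0,0],[0,0,0]],"yaw":[0,0,0,0,0,0,0,0,0,0,0,0],"hand":[7,7,7,7,7,7,7,7,7,7,7,7]}'
python3 - <<'E'
from h import *
box(); s=snapshot("side"); cv2.imwrite("pics/s4.png",cv2.resize(s["img"][150:290,170:350][...,::-1],(800,600),interpolation=cv2.INTER_CUBIC))
E
```

```text
t: 7.7
ee_pos: [0.6433, 0.1054, 0.1803]
tcp_rot: [-0.093, 0.996, -0.0, -0.0]
ft_force: [-0.8, 0.5, 0.2]
finger_gap: 0.0699
t 7.7 box mm [ 42.7  -1.  180.3] toolY deg 100.62 F [-0.8  0.5  0.2] gap 0.06986746658456523
```

View pics/s4.png

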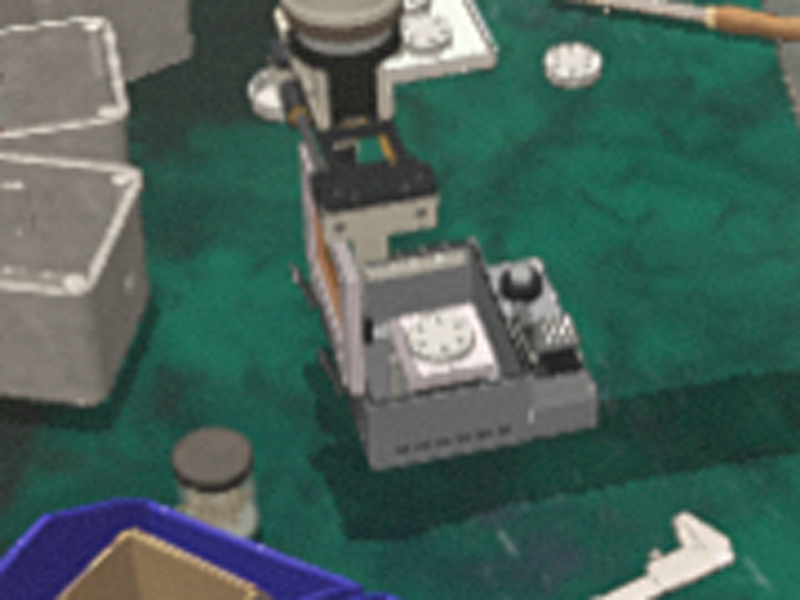

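The lid is now nearly upright at about x = 340, and the cap is undisturbed. Pushing on past upright.

```bash
python3 -m creep '{"offset":[[-0.6,0,0],[-0.6,0,0],[-0.6,0,0],[-0.6,0,0],[-0.6,0,0],[-0.6,0,0],[-0.5,0,0],[0,0,0],[0,0,0],[0,0,0]],"yaw":[0,0,0,0,0,0,0,0,0,0],"hand":[7,7,7,7,7,7,7,7,7,7]}'
python3 -m creep '{"offset":[[0.6,0,0],[1.5,0,0],[2.5,0,-1],[3,0,-1],[3,0,-1],[3,0,-1],[3,0,-1],[3,0,0],[0,0,0],[0,0,0],[0,0,0],[0,0,0]],"yaw":[0,0,0,0,0,0,0,0,0,0,0,0],"hand":[7,7,7,7,7,7,7,7,7,7,7,7]}'
python3 - <<'E'
from h import *
box(); s=snapshot("side"); cv2.imwrite("pics/s5.png",cv2.resize(s["img"][150:290,170:350][...,::-1],(800,600),interpolation=cv2.INTER_CUBIC))
for n in("top","side"):
    s=snapshot(n); P=pts(s); Q=P-O; bx=Q@X*1e3; by=Q@Y*1e3; z=P[...,2]*1e3
    hsv=cv2.cvtColor(s["img"],cv2.COLOR_RGB2HSV)
    m=(abs(by)<75)&(bx>50)&(bx<140)&(z>90)&(z<200)
    f=np.polyfit(z[m],bx[m],1); print(n,m.sum(),"angle",np.pi/2+np.arctan(f[0]),"back x",np.percentile(bx[m],98),"top z",np.percentile(z[m],98))
E
```

```text
t: 8.58
ee_pos: [0.6829, 0.114, 0.1806]
tcp_rot: [-0.093, 0.996, 0.0, -0.0]
ft_force: [-0.1, 0.7, 0.3]
finger_gap: 0.0699
t: 9.58
ee_pos: [0.4914, 0.0779, 0.231]
tcp_rot: [-0.093, 0.996, 0.0, 0.001]
ft_force: [0.1, 0.3, -0.3]
finger_gap: 0.0701
t 9.5833 box mm [-1.116e+02 -1.000e-01  2.310e+02] toolY deg 100.67 F [ 0.1  0.3 -0.3] gap 0.07005891125451488
top 1753 angle 1.9511495852061664 back x 109.3649395728775 top z 191.94267320617803
side 349 angle 1.9675678359695197 back x 113.05321214929181 top z 195.54061516047224
```

View pics/s5.png

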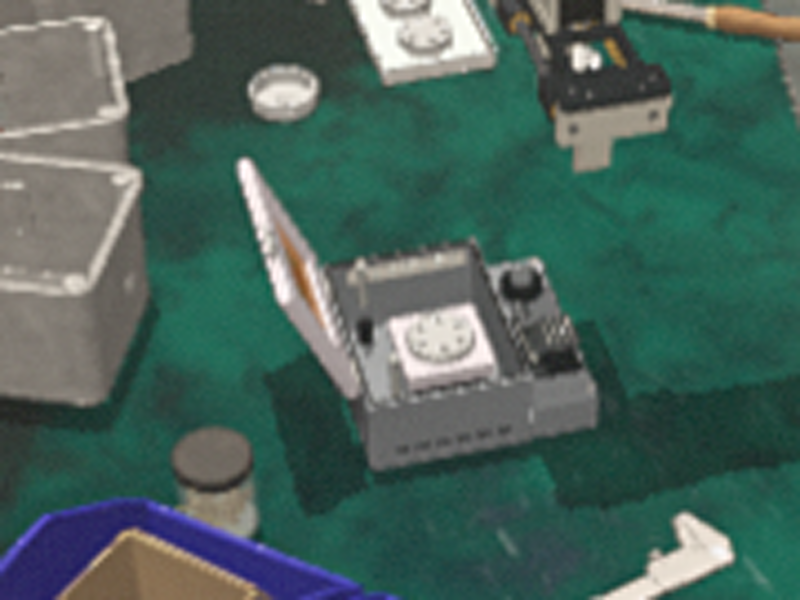

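The lid leans back on its stops, from about (245, 165) to (350, 390). The cap lies in its nest at (440, 335), the tab is up and the gripper is clear. Handing in.

```bash
python3 -c "
from h import *
print(workorder.close_job())"
```

```text
the job is handed in; nothing more can be done
None
```

The lid is open and resting on its back stops with nothing touching it, and I handed the job in at about 10 s of the 42 s allowed.

- **Releasing the lid:** I pressed the tab with closed fingertips to about 11 N. The lid sprang to about 0.63 rad (from depth readings) without touching the gripper. That press also showed about 5 N sideways on the wrist; I did not trace the cause, and it was gone once the tool lifted off.
- **Pushing it back:** I opened the fingers and pushed the lower front edge back along its arc past upright, then backed off. The tool can only point straight down, so I pushed on the lower front edge with the backs of the fingers, near the tips.
- **Last checks:** Lid angle measured 1.95 rad from the top camera and 1.97 rad from the side camera, against a full stop of 1.95 rad. In the final picture the cap lay in its nest, the tab looked sprung back, and the jar, caliper and spare cap looked undisturbed.
- **Not measured:** I judged the cap, tab and bystanders by eye. The brush was outside the last picture, and no move went near it. The start button's travel was not measured; the fingers stayed clear of it by position.

No check failed. Hand-in gives no verdict, so I don't know how the run was judged.

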